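Put the rolling pin's thickness rings away on their keyed post

TASK

Put the rolling pin's thickness rings away: stand the storage post in its wooden base, feeling for the way round in which the notch in its flange drops over the orange key so that the flange lies flat on the block, then slide every ring from the worktop down onto the post, widest at the bottom and narrower ones above in order of width, and finish with the wooden cap over the top of the post. Leave the lemon, the garlic and the glass shaker where they stand.

Things in the scene. Friction and masses are not known exactly. Their poses are not given: they have to be found in the camera images.
- base: Fixed dark wooden block, 130 x 130 mm, 40 mm high; origin at the centre of its underside. The single orange key on its top lies within 0.8 rad either side of the block's +x direction. Its exact direction is not reported: it must be seen, or felt for with the post. The key does not turn under hand.
- base_mouth (a point): Centre of the block's top face, 40 mm up: mouth of a round blind bore 47.2 mm wide, 27 mm deep. Round it a steel collar (94 mm outside, 78 inside) stands 6 mm above the block and carries the orange key: 9 mm wide, reaching in from the collar to 27 mm from the centre, 8 mm high above the block.
- post_mid (a point): Loose post, 121 mm tall, 0.25 kg, standing upright; this point is on its axis, 60.5 mm above its underside, z up. From below: white plug 44 mm wide, 25 long, chamfered; white flange 72 wide, 12 thick, grey in the middle; aluminium shaft 18 wide, 84 long (grip it here), its top 8 mm tapered to 10 wide. Fully home in the block, this point is 75.5 mm above the worktop and the shaft's top 136 mm.
- post_notch (a point): Middle of the one notch in the post's flange, 30 mm from the axis along the post's +x, 31 mm above its underside. The notch is a wedge about 37 degrees wide, cut in to 24.5 mm from the axis. Off the key, with the plug in the bore, the flange rides on the key 8 mm too high; with the notch over the key (good to about 8 degrees either way) it drops flat onto the block.
- ring_64_mid (a point): Loose flat grey ring, 64 mm outside, 22 mm bore, 12 mm thick, lying flat on the worktop; this point is at its centre, z along its axis. Absent in some starts.
- ring_57_mid (a point): Loose flat terracotta ring, 57 mm outside, 22 mm bore, 12 mm thick, lying flat on the worktop; this point is at its centre, z along its axis. Absent in some starts.
- ring_50_mid (a point): Loose flat black ring, 50 mm outside, 22 mm bore, 12 mm thick, lying flat on the worktop; this point is at its centre, z along its axis. Absent in some starts.
- ring_43_mid (a point): Loose flat blue glazed ring, 43 mm outside, 22 mm bore, 12 mm thick, lying flat on the worktop; this point is at its centre, z along its axis. Absent in some starts.
- ring_36_mid (a point): Loose flat pale wooden ring, 36 mm outside, 22 mm bore, 12 mm thick, lying flat on the worktop; this point is at its centre, z along its axis. Absent in some starts.
- cap_mid (a point): Loose brown wooden cap, 40 mm wide, 32 mm tall, standing on its open end; this point is on its axis half-way up, z up. A blind 22 mm bore, 20 mm deep, opens below; on the post it rests on the shaft's top, its own underside 116 mm above the worktop.
- lemon: Loose lemon, 73 x 56 x 57 mm high, bystander; origin at its underside.
- garlic: Loose garlic bulb, 48 mm wide and high, bystander; origin at its underside.
- shaker: Loose glass shaker, 44 mm wide, 90 mm high, bystander; origin at its underside.
Things that resemble listed ones, but are neither listed nor needed, are in the scene too. Leave any blue or purple look-alike of the part that bears post_mid alone.

How it is judged (in metres and radians):
On the way, in this order (a step that is already met when the one before it is completed fails the run):
1. the post is fully home in the base, its notch over the key (height (world z) of post_mid below 0.0785 m and horizontal distance between post_mid and base below 0.004 m and angle between post_mid's own z axis and vertical below 0.06 rad), for 0.2 s.
2. every ring is on the post, widest lowest (all of step 1 and horizontal distance between each of ring_64_mid, ring_57_mid, ring_50_mid, ring_43_mid, ring_36_mid and post_mid below 0.006 m and height (world z) of ring_64_mid between 0.052 and 0.111 m and angle between each of ring_64_mid, ring_57_mid, ring_50_mid, ring_43_mid, ring_36_mid's own z axis and vertical below 0.15 rad and height (world z) of ring_57_mid between 0.052 and 0.111 m and height (world z) of ring_50_mid between 0.052 and 0.111 m and height (world z) of ring_43_mid between 0.052 and 0.111 m and height (world z) of ring_36_mid between 0.052 and 0.111 m and z of each of ring_57_mid, ring_50_mid, ring_43_mid, ring_36_mid in the frame of ring_64_mid above 0.006 m and z of each of ring_50_mid, ring_43_mid, ring_36_mid in the frame of ring_57_mid above 0.006 m and z of each of ring_43_mid, ring_36_mid in the frame of ring_50_mid above 0.006 m and z of ring_36_mid in the frame of ring_43_mid above 0.006 m), for 0.2 s.
3. the cap is over the top of the post (all of step 2 and horizontal distance between cap_mid and post_mid below 0.008 m and angle between cap_mid's own z axis and vertical below 0.25 rad and height (world z) of cap_mid between 0.126 and 0.138 m), for 0.2 s.
At the end, for the whole second after the job is handed in: Post home in the base (within 3 mm of flat, 4 mm of centre, 0.06 rad of upright); every ring round it (6 mm of its axis, 0.15 rad of flat, down on the flange or the ring below), each wider one lower; cap over the shaft (8 mm of the axis, 6 mm of its height, 0.25 rad); all at rest (all of step 3 and linear speed of each of ring_64, ring_57, ring_50, ring_43, ring_36, post, cap below 0.02 m/s); the robot touches nothing.
It fails at once if the lemon, the garlic or the shaker is moved more than 40 mm (distance of any of lemon, garlic, shaker from where it was at the start of the episode above 0.04 m).
Of ring_64, ring_57, ring_50, ring_43, ring_36 only 4 to 5 are there at a start; the rules pass over those that are not, and their reading is None.
At some moment in a run one of ring_64, ring_57, ring_50, ring_43, ring_36 may be knocked a few centimetres aside while the robot is not near it.
It also fails if it takes over 210 s, if anything falls off the work surface, if the arm or the gripper's body presses on something with over 40 N, if the wrist force passes 120 N, or if a joint passes its speed limit or range.

ROBOT

A 6-joint arm with a two-finger parallel gripper is mounted at the origin on a cart in front of the work surface, level with it; the furniture and walls round the work are solid. World frame = base frame: x ahead of the robot, y to its left, z up, the work surface at z = 0. Lengths are in mm, angles in rad, forces in N, time in s.
With the tool pointing down it reaches from about 350 to 975 mm from the base axis. Payload 7.1 kg.
Tool frame: the origin (TCP) lies at the very end of the fingers, on their centre line; the grasp point (between the pads) lies 19 mm behind it (ctrl.pinch_z is the distance from the TCP to the grasp point, in mm); z points along the fingers, y is the direction in which the jaws open and shut (so a half turn about z gives the same grasp; the last joint's range is limited). The gripper opens to 88 mm and grips with 3 to 60 N. Pads are 20 mm wide; open, the fingers measure 115 mm over their backs; the gripper's body (75 mm by 178 mm) begins 61 mm behind the grasp point.
Start: joints at [1.155, 0.423, 1.63, -0, 1.089, -0.019], TCP at [241.511, 576.435, 222.675] pointing down, gripper open.
Joint ranges: [-3, 3], [-0.9, 2.11], [0.09, 2.58], [-1.31, 4.45], [0.11, 2.69], [-2.54, 2.54]. Speed limits (rad/s): [2.39, 2.39, 3.01, 3.14, 3.14, 3.14].

INTERFACE

Orientations are given as a rotation vector (axis times angle).
In Python, from workcell import ctrl gives the robot as it stands.
- The arm moves only by the shell command python3 -m inch 'ROWS' [OPENING]. ROWS is JSON, a list of rows, each an object with "xyz": the shift along the tool's x, y, z in cm, a list of three; "spin": the turn about the tool's z in degrees. A call has 1 to 20 rows; each row is the pose to reach, as a shift and turn from the pose measured when the call began, along the tool's axes at that moment; what a row does not reach only later rows make up. A row lasts 1/10 s, in which the tool goes at most 50 mm and 8.59 degrees, less where a joint would pass 70% of its speed; a pose out of reach is approached as far as the arm can. A call with a gripper value outside its range is refused whole. OPENING is the closure, from 0 (fully open) to 1 (shut), set as the call begins (- or left out, the last holds). The fingers move at their own pace and stop on an object; the grip force is fixed at half the most. Time passes only in rows, so rows that repeat a pose let the fingers close. It gives the time, the measured TCP pose, the force and the opening at its end, in the units of the state.
- ctrl.get_obs(): the state, without advancing time (a new reading comes with each control period).
- ctrl.get_image(name): name is "scene" or "top" or "wrist"; returns the picture (384x512x3 uint8, red, green, blue); there is no depth.
- ctrl.camera_info(name): a dict with "camera_matrix" (3x3 intrinsics, pixels), "k1" (the pictures are not rectified: a ray, as slopes to the right and down, at radius r is drawn at 1 + k1 r^2 times it, then the intrinsics apply), "R" (3x3) and "t" (3): a world point X has camera coordinates R X + t; the wrist camera has in their place "hand_eye" (4x4, takes a point from camera to tool coordinates, whose origin is the TCP and whose axes are the flange's). Camera axes: x right, y down, z forward; pixel columns grow to the right and rows downward; lengths in mm; the calibration is good to about 2 mm. A picture is of the moment at which its call begins: read the wrist's pose just before it. camera_info takes no time and is no camera call.
- ctrl.close_job(): hands the job in, once; it reports no verdict.
The state is a dict: "t": time; "qpos": joint angles; "qvel": joint speeds; "joint_torque": joint torques, N m; "ee_pos": TCP position; "orientation": TCP orientation; "ft_force": force on the tool from outside, world axes, zero at the start; "moment": the same for the moment, N m; "width": finger opening in mm.
Only numpy, scipy, OpenCV 4.12 (cv2) and the standard library are available. Lean on these libraries where they do the work, as an engineer would, in place of code of your own. Each camera call takes 0.05 s, during which the arm holds its last target. There are 200 camera calls.

## Working session

There is one attempt and no reset: what is moved stays moved. The work goes in short steps, Python scripts to look and compute and a shell command to move; the robot and the scene stay as the last step left them, time stands still between calls to the robot, and variables do not carry over. Pictures are saved under pics/ and viewed, about 12 in all and at most 16, crops included, and the job is handed in when it is done.

```bash
ls; mkdir -p pics
python3 - <<'E'
from workcell import ctrl
import cv2,numpy as np
print(ctrl.get_obs())
for n in("scene","top","wrist"):
    i=ctrl.get_image(n); cv2.imwrite(f"pics/{n}0.png",i[:,:,::-1]); print(n,ctrl.camera_info(n))
a=cv2.imread("pics/top0.png");
cv2.imwrite("pics/top0b.png",cv2.resize(a,(800,600),interpolation=cv2.INTER_CUBIC))
E
```

```text
pics
{'t': 0.0, 'qpos': array([ 1.15500517e+00,  4.23827934e-01,  1.63068535e+00,  1.93126553e-05,
        1.08860446e+00, -1.89915594e-02]), 'qvel': array([ 0.00075392,  0.00027269, -0.00072217,  0.00078546,  0.00057212,
       -0.00130205]), 'joint_torque': array([-9.91742090e-04, -5.44613421e+01, -2.73668468e+01,  6.44577853e-02,
        2.27123313e-02, -1.18334233e-04]), 'ee_pos': array([241.28440641, 575.94358213, 221.91158667]), 'orientation': array([-6.19155849e-01, -3.07962228e+00,  2.33317285e-03]), 'ft_force': array([-0.99307304,  0.43402913,  0.63458755]), 'moment': array([-0.03920013, -0.00857526, -0.05446641]), 'width': 87.79506237525034}
scene {'camera_matrix': array([[353.58972769,   0.        , 252.60447886],
       [  0.        , 353.58972769, 191.09869982],
       [  0.        ,   0.        ,   1.        ]]), 'k1': 0.03401028325350864, 'R': array([[ 0.76664229, -0.64207378,  0.00092692],
       [-0.4929645 , -0.58952813, -0.63987701],
       [ 0.4113947 ,  0.49009984, -0.76847677]]), 't': array([-337.14367277,  360.31932226,  856.89954333])}
top {'camera_matrix': ar
[... 251 characters left out ...]
35 ,  0.02292836, -0.13379688],
       [ 0.13424653,  0.01933726, -0.99075927]]), 't': array([ 119.96011158,  520.71818194, 1503.44880379])}
wrist {'camera_matrix': array([[312.66981114,   0.        , 250.10069558],
       [  0.        , 312.66981114, 192.27366164],
       [  0.        ,   0.        ,   1.        ]]), 'k1': 0.02380203240553737, 'hand_eye': array([[ 2.12758151e-04, -9.53039420e-01, -3.02846198e-01,
         8.53162730e+01],
       [ 9.99999130e-01,  5.96987942e-04, -1.17615832e-03,
         2.10075587e-01],
       [ 1.30172078e-03, -3.02845684e-01,  9.53038718e-01,
        -1.62117150e+02],
       [ 0.00000000e+00,  0.00000000e+00,  0.00000000e+00,
         1.00000000e+00]])}
```

View pics/top0b.png

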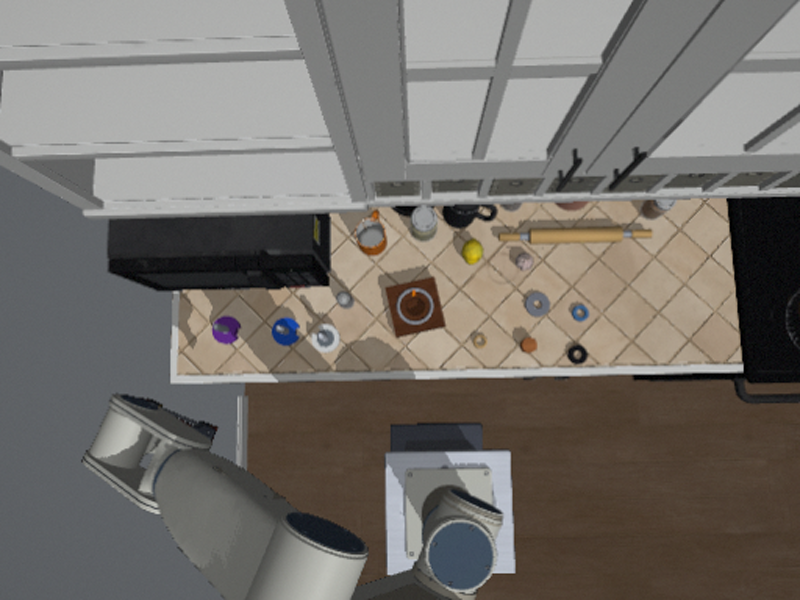

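View pics/scene0.png

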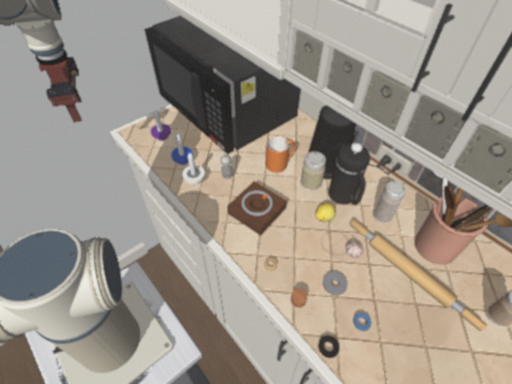

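The top view (800x600) shows the base at (416,306) with the orange key pointing up, the white post at (325,337), the grey ring at (537,303), blue at (579,312), black at (577,353) and wood at (479,340). The brown/terracotta item at (528,344) looks tall in the scene view at (299,297), so it is the cap and ring_57 seems absent.

```bash
cat > h.py <<'E'
from workcell import ctrl
import cv2,numpy as np
from scipy.spatial.transform import Rotation as Ro
def ray(name,uv,obs=None):
    c=ctrl.camera_info(name);K=c["camera_matrix"]
    d=np.linalg.solve(K,[uv[0],uv[1],1.])[:2];s=d.copy()
    for _ in range(10): s=d/(1+c["k1"]*(s@s))
    v=np.append(s,1.)
    if name=="wrist":
        R=Ro.from_rotvec(obs["orientation"]).as_matrix();H=c["hand_eye"]
        return R@H[:3,3]+obs["ee_pos"],R@H[:3,:3]@v
    return -c["R"].T@c["t"],c["R"].T@v
def pt(name,uv,z,obs=None):
    o,d=ray(name,uv,obs);return (o+d*(z-o[2])/d[2]).round(1)
def proj(X,obs):  # wrist
    c=ctrl.camera_info("wrist");R=Ro.from_rotvec(obs["orientation"]).as_matrix();H=c["hand_eye"]
    p=H[:3,:3].T@(R.T@(np.array(X)-obs["ee_pos"])-H[:3,3]);s=p[:2]/p[2];s=s*(1+c["k1"]*(s@s))
    return (c["camera_matrix"]@np.append(s,1))[:2].round(1)
def shot(name,fn):
    o=ctrl.get_obs();i=ctrl.get_image(name);b=np.ascontiguousarray(i[:,:,::-1]);cv2.imwrite("pics/"+fn,b);return o,b
def yaw(o): # direction of tool x in world
    R=Ro.from_rotvec(o["orientation"]).as_matrix();return np.degrees(np.arctan2(R[1,0],R[0,0]))
def go(x,y,z,yw=None,o=None):
    "tool-frame shift (cm) and spin(deg) to reach TCP x,y,z with tool x heading yw"
    o=o or ctrl.get_obs();R=Ro.from_rotvec(o["orientation"]).as_matrix()
    s=R.T@(np.array([x,y,z])-o["ee_pos"])/10
    sp=0 if yw is None else -((yw-yaw(o)+180)%360-180)
    print("shift",s.round(2),"spin",round(sp,1),"dist cm",np.linalg.norm(s).round(1),"yaw now",yaw(o).round(1),"tilt",R[2,2].round(5))
E
python3 - <<'E'
from h import *
f=1.5625
for n,u,z in (("base",(416,306),40),("key",(413,294),46),("post",(325,339),37),("g64",(537,303),12),("blue43",(579,312),12),("black50",(577,353),12),("w36",(479,340),12),("cap",(528,343),32),("shaker",(344,298),80),("lemon",(473,252),30),("garlic",(524,262),24)):
    print(n,pt("top",(u[0]/f,u[1]/f),z))
for n,u,z in (("base",(258,204),46),("post",(193,176),37),("g64",(335,282),12),("blue43",(362,321),12),("black50",(328,346),12),("w36",(271,263),12),("cap",(299,290),32),("post_tip",(191,155),121)):
    print("scene",n,pt("scene",u,z))
p=pt("top",(325/f,339/f),37); go(p[0],p[1],270,yaw(ctrl.get_obs()))
E
```

```text
base [518.5  69.   40. ]
key [548.9  76.   46. ]
post [439.3 303.4  37. ]
g64 [ 522.9 -245.7   12. ]
blue43 [ 496.8 -352.9   12. ]
black50 [ 391.  -341.5   12. ]
w36 [430.  -91.7  12. ]
cap [ 418.1 -213.5   32. ]
shaker [537.6 249.   80. ]
lemon [658.2 -82.7  30. ]
garlic [ 629.7 -214.9   24. ]
scene base [515.1  64.7  46. ]
scene post [432.3 292.7  37. ]
scene g64 [ 519.5 -245.    12. ]
scene blue43 [ 492.7 -355.6   12. ]
scene black50 [ 384.9 -341.8   12. ]
scene w36 [426.5 -94.8  12. ]
scene cap [ 422.5 -205.1   32. ]
scene post_tip [442.2 299.  121. ]
shift [-28.79 -17.51  -4.77] spin -0.0 dist cm 34.0 yaw now 157.3 tilt -1.0
```

```bash
python3 -m inch '[{"xyz":[-28.8,-17.5,0],"spin":0},{"xyz":[-28.8,-17.5,0],"spin":0},{"xyz":[-28.8,-17.5,0],"spin":0},{"xyz":[-28.8,-17.5,0],"spin":0},{"xyz":[-28.8,-17.5,0],"spin":0},{"xyz":[-28.8,-17.5,0],"spin":0},{"xyz":[-28.8,-17.5,0],"spin":0},{"xyz":[-28.8,-17.5,0],"spin":0},{"xyz":[-28.8,-17.5,0],"spin":0},{"xyz":[-28.8,-17.5,0],"spin":0}]' 0
python3 - <<'E'
from h import *
o,b=shot("wrist","w1.png");print(o["ee_pos"],yaw(o))
for z in(37,121):print(z,proj((437,299,z),o))
cv2.imwrite("pics/w1b.png",cv2.resize(b,(800,600),interpolation=cv2.INTER_CUBIC))
E
```

```text
t: 1.15
ee_pos: [438.8, 304.0, 222.2]
orientation: [-0.618, -3.079, 0.002]
ft_force: [-0.1, 0.0, 0.2]
width: 87.6
[438.83893838 303.98623927 222.17773264] 157.29176005690488
37 [245.8 171.6]
121 [244.4 194.3]
```

View pics/w1b.png

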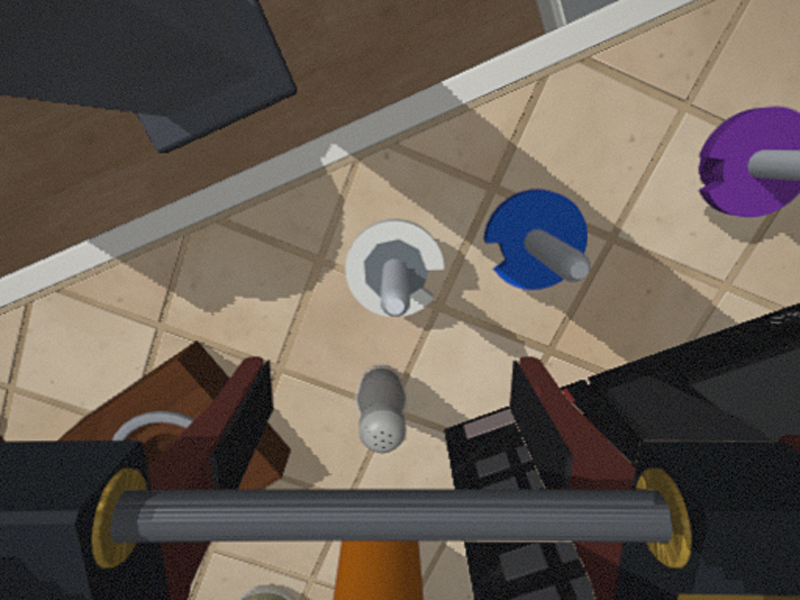

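The wrist view shows the white flange centred near (395,268) with its notch to the lower right around (437,288). The shaft tip is at (395,308), and the shaker stands at (382,410).

Run:
```python
from h import *
f=1.5625
o=ctrl.get_obs()
b=cv2.imread("pics/w1.png").astype(int)
m=((b.min(2)>150)&(b.max(2)-b.min(2)<30)).astype(np.uint8)
m[:130]=0;m[205:]=0;m[:,:215]=0;m[:,292:]=0
ys,xs=np.nonzero(m);P=np.array([pt("wrist",(x,y),37,o)[:2] for x,y in zip(xs,ys)])
# drop the shaft tip, fit circle from hull
h=cv2.convexHull(P.astype(np.float32))[:,0]
A=np.c_[2*h,np.ones(len(h))];s=np.linalg.lstsq(A,(h**2).sum(1),rcond=None)[0];print("c",s[:2],"r",np.sqrt(s[2]+s[:2]@s[:2]),len(P))
c=s[:2];d=P-c;r=np.hypot(*d.T);a=np.degrees(np.arctan2(d[:,1],d[:,0]))%360
hh=np.histogram(a[(r>26)&(r<35)],36,(0,360))[0];print(hh)
print("tip",pt("wrist",(395/f,308/f),121,o))
c=pt("wrist",(395/f,268/f),37,o)
for u in((443,270),(429,303),(428,268),(415,291)):
    q=pt("wrist",(u[0]/f,u[1]/f),37,o)-c;print(np.hypot(*q[:2]),np.degrees(np.arctan2(q[1],q[0])))
# base key from top pic
t=cv2.imread("pics/top0.png");hsv=cv2.cvtColor(t,cv2.COLOR_BGR2HSV)
k=(hsv[:,:,0]<16)&(hsv[:,:,1]>180)&(hsv[:,:,2]>150);ys,xs=np.nonzero(k)
print([(x,y) for x,y in zip(xs,ys) if 245<x<290 and 170<y<215])
cv2.imwrite("pics/key.png",cv2.resize(t[170:222,236:296],(720,624)[::1],interpolation=cv2.INTER_CUBIC)[:600])
```

```text
c [440.39070352 305.15559012] r 36.031933949561974 1650
[28 13  0  0  0  0  8 39 37 37 38 39 39 36 39 39 38 39 38 39 39 36 38 37
 35 37 34 36 36 34 34 29 22 26 27 12]
tip [442.1 305.1 121. ]
35.1176593753057 64.89439817791428
37.03241823051794 20.88199746524563
24.161539686038186 67.36189379835325
22.99152017592571 17.72568379492752
[(np.int64(264), np.int64(186)), (np.int64(264), np.int64(187)), (np.int64(265), np.int64(187)), (np.int64(265), np.int64(188))]
```

Run:
```python
from h import *
a=cv2.imread("pics/w1.png")[135:215,215:295];t=cv2.imread("pics/top0.png")[172:218,242:288]
r=lambda i:cv2.resize(i,(400,400),interpolation=cv2.INTER_CUBIC)
cv2.imwrite("pics/crop1.png",np.hstack([r(a),r(t)]))
```

```text
(no output)
```

View pics/crop1.png

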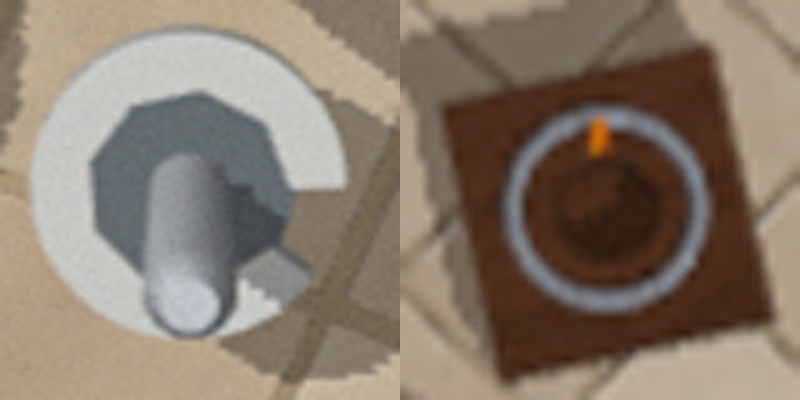

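The left crop shows the notch on the right of the flange, with its upper edge from (290,188) to (345,188) and its lower edge from about (283,245) to (310,270). The right crop shows the key at (597,137) and the collar centre at (607,208).

Run:
```python
from h import *
o=ctrl.get_obs();c=np.array([440.4,305.2])
for u in((290,188),(345,188),(283,245),(311,269)):
    q=pt("wrist",(215+u[0]/5-.4,135+u[1]/5-.4),37,o)[:2]-c;print(np.hypot(*q),np.degrees(np.arctan2(q[1],q[0])))
w=400/46
T=lambda u,z:pt("top",(242+(u[0]-400)/w-.4,172+u[1]/w-.4),z)
b=T((607,208),46);k=T((597,137),47);d=k-b;print(b,k,np.degrees(np.arctan2(d[1],d[0])))
for u,v in(((445,103),(710,45)),((505,383),(772,318)),((505,383),(445,103)),((772,318),(710,45))):
    d=T(v,40)-T(u,40);print(np.degrees(np.arctan2(d[1],d[0])))
go(440.5,305.2,82)
print(yaw(o), ctrl.get_obs()["qpos"])
```

```text
23.732045845227937 67.97442976567655
36.28567210346258 67.81740620231189
25.94012336131038 36.693195724913835
34.641737831696666 34.05704908563291
[519.1  72.4  46. ] [552.   76.2  47. ] 6.588554689702571
-78.84218777634257
-77.54537754871897
10.98823969281109
11.00714920128162
shift [-0.13  0.18 14.02] spin 0 dist cm 14.0 yaw now 157.3 tilt -1.0
157.3385657189551 [ 5.84319405e-01  2.91074909e-01  1.83095248e+00 -5.09765958e-04
  1.02074235e+00 -5.90693733e-01]
```

Grasp the post now. The notch heads about 51° in world and the key about 7°, to be checked from near.

```bash
python3 -m inch '[{"xyz":[-0.1,0.2,4],"spin":0},{"xyz":[-0.1,0.2,8],"spin":0},{"xyz":[-0.1,0.2,11],"spin":0},{"xyz":[-0.1,0.2,13],"spin":0},{"xyz":[-0.1,0.2,14],"spin":0},{"xyz":[-0.1,0.2,14],"spin":0}]' 0
python3 -m inch '[{"xyz":[0,0,0],"spin":0},{"xyz":[0,0,0],"spin":0},{"xyz":[0,0,0],"spin":0},{"xyz":[0,0,0],"spin":0},{"xyz":[0,0,0],"spin":0},{"xyz":[0,0,0],"spin":0},{"xyz":[0,0,0],"spin":0},{"xyz":[0,0,0],"spin":0}]' 1
python3 -c "
from h import *
go(490,130,240,113)"
```

```text
t: 1.8
ee_pos: [439.0, 306.0, 81.1]
orientation: [-0.614, -3.079, 0.004]
ft_force: [-0.2, -0.3, 0.4]
width: 87.8
t: 2.6
ee_pos: [439.1, 305.9, 81.1]
orientation: [-0.615, -3.078, 0.005]
ft_force: [0.6, 0.3, -0.4]
width: 27.0
shift [-11.43 -14.34 -15.87] spin 44.4 dist cm 24.2 yaw now 157.4 tilt -0.99999
```

```bash
python3 -m inch '[{"xyz":[0,0,0],"spin":0},{"xyz":[0,0,0],"spin":0},{"xyz":[0,0,0],"spin":0},{"xyz":[0,0,0],"spin":0},{"xyz":[0,0,-2],"spin":0},{"xyz":[0,0,-6],"spin":0},{"xyz":[0,0,-10],"spin":0},{"xyz":[0,0,-14],"spin":0},{"xyz":[0,0,-16],"spin":0},{"xyz":[0,0,-16],"spin":0}]' 1
python3 -c "
from h import *
go(430,65,240,113)"
```

```text
t: 3.6
ee_pos: [440.9, 307.2, 243.9]
orientation: [0.615, 3.079, 0.002]
ft_force: [0.1, -0.4, -3.1]
width: 17.8
shift [ -8.29 -22.78   0.37] spin 44.4 dist cm 24.2 yaw now 157.4 tilt -1.0
```

```bash
python3 -m inch '[{"xyz":[-2,-5,0],"spin":8},{"xyz":[-4,-10,0],"spin":16},{"xyz":[-6,-14,0],"spin":24},{"xyz":[-7,-18,0],"spin":32},{"xyz":[-8.3,-21,0],"spin":40},{"xyz":[-8.3,-22.8,0.4],"spin":44.4},{"xyz":[-8.3,-22.8,0.4],"spin":44.4},{"xyz":[-8.3,-22.8,0.4],"spin":44.4}]' 1
python3 - <<'E'
from h import *
o,b=shot("wrist","w2.png");print(o["ee_pos"],yaw(o),proj((519,71,46),o))
x,y=proj((519,71,46),o).astype(int);x0,y0=max(0,x-100),max(0,y-75)
print(x0,y0)
cv2.imwrite("pics/w2b.png",cv2.resize(b[y0:y0+150,x0:x0+200],None,fx=4,fy=4,interpolation=cv2.INTER_CUBIC))
E
```

```text
t: 4.4
ee_pos: [429.3, 64.7, 238.5]
orientation: [-1.732, -2.62, -0.001]
ft_force: [0.0, -0.3, -2.1]
width: 17.2
[429.31412216  64.71144701 238.5333238 ] 113.05473588630458 [322.6 193.5]
222 118
```

View pics/w2b.png

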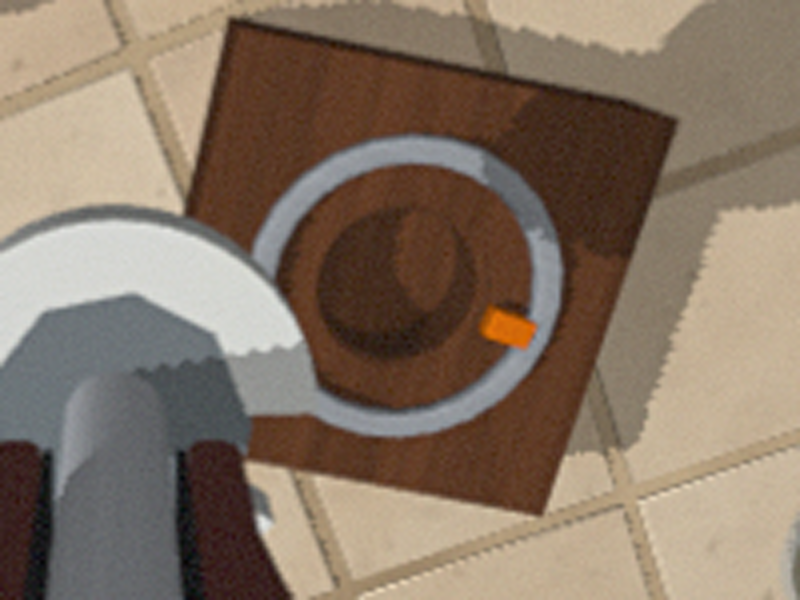

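The base shows clearly in this crop. The collar centre is near (406,285), the key's top face is centred at (508,329), and one notch edge on the held flange runs from (250,415) to (315,415).

Run:
```python
from h import *
o=ctrl.get_obs();W=lambda u,z:pt("wrist",(222+u[0]/4-.4,118+u[1]/4-.4),z,o)
b=np.mean([W(u,46) for u in((250,285),(563,285),(406,133),(406,437))],0);print("collar",[W(u,46) for u in((250,285),(563,285),(406,133),(406,437))],b)
k=W((508,329),48);d=k-b;print("key",k,np.hypot(*d[:2]),np.degrees(np.arctan2(d[1],d[0])))
for u,v in(((232,18),(678,120)),((545,515),(678,120))):
    d=W(v,40)-W(u,40);print("edge",np.degrees(np.arctan2(d[1],d[0])))
for u in((250,415),(312,415)):
    d=W(u,194.5)-o["ee_pos"];print("notch edge",np.hypot(*d[:2]),np.degrees(np.arctan2(d[1],d[0])))
```

```text
collar [array([475.2,  58.7,  46. ]), array([560.2,  95. ,  46. ]), array([496.9, 117.3,  46. ]), array([540. ,  33.1,  46. ])] [518.075  76.025  46.   ]
key [551.1  76.9  48. ] 33.03658956369435 1.5177011621970249
edge 10.436356161769694
edge 101.98929722948546
notch edge 23.309725896849013 16.733486153092056
notch edge 34.368378253472 18.862693361618856
```

Run:
```python
from h import *
o=ctrl.get_obs();b=cv2.imread("pics/w2.png")
def circ(P):
    for _ in range(6):
        A=np.c_[2*P,np.ones(len(P))];s=np.linalg.lstsq(A,(P**2).sum(1),rcond=None)[0];r=np.sqrt(s[2]+s[:2]@s[:2])
        e=abs(np.hypot(*(P-s[:2]).T)-r);P=P[e<max(1.2,2*np.median(e))]
    return s[:2].round(1),r.round(2),len(P),np.median(e).round(2)
i=b.astype(int)
col=((i[:,:,0]>i[:,:,2]-5)&(i.min(2)>85)&(i.max(2)<200)).astype(np.uint8)
h,w=col.shape;yy,xx=np.mgrid[:h,:w]
u=np.array([222+406/4,118+285/4]);rr=np.hypot(xx-u[0],yy-u[1]);col[(rr<28)|(rr>43)]=0
# outer edge: farthest mask pixel per angle
def outer(m,u,lo,hi):
    ys,xs=np.nonzero(m);a=np.degrees(np.arctan2(ys-u[1],xs-u[0]))%360;r=np.hypot(xs-u[0],ys-u[1]);E=[]
    for k in range(0,360,4):
        s=(a>=k)&(a<k+4)
        if lo<=k<=hi and s.sum():E.append((xs[s][r[s].argmax()],ys[s][r[s].argmax()]))
    return E
E=outer(col,u,0,360);print("collar",circ(np.array([pt("wrist",e,46,o)[:2] for e in E],float)))
E=[e for e in E]
fl=((i.min(2)>125)&(i.max(2)-i.min(2)<28)).astype(np.uint8);u=np.array([222+110/4,118+370/4])
rr=np.hypot(xx-u[0],yy-u[1]);fl[rr>56]=0
E=outer(fl,u,180,335);print("flange",circ(np.array([pt("wrist",e,194.5,o)[:2] for e in E],float)))
# same collar in top picture
t=cv2.imread("pics/top0.png").astype(int);col=((t[:,:,0]>t[:,:,2]-5)&(t.min(2)>85)).astype(np.uint8);u=np.array([265.8,195.9]);rr=np.hypot(xx-u[0],yy-u[1]);col[(rr<8)|(rr>14.5)]=0
ys,xs=np.nonzero(col);P=np.array([pt("top",e,46)[:2] for e in zip(xs,ys)]);print("top collar",circ(P))
hsv=cv2.cvtColor(b,cv2.COLOR_BGR2HSV);k=(hsv[:,:,0]<16)&(hsv[:,:,1]>190)&(hsv[:,:,2]>180);ys,xs=np.nonzero(k);s=(xs>330)&(xs<370)&(ys>180)&(ys<215)
print("key",pt("wrist",(xs[s].mean(),ys[s].mean()),47.5,o),s.sum())
```

```text
collar (array([517.6,  74.7]), np.float64(46.38), 74, np.float64(0.22))
flange (array([429.9,  65. ]), np.float64(36.15), 26, np.float64(0.18))
top collar (array([519.9,  73.1]), np.float64(43.4), 92, np.float64(1.35))
key [551.5  76.8  47.5] 71
```

```bash
python3 -c "
from h import *
go(517.6,74.0,135,115)"
```

```text
shift [-2.64  8.41 10.39] spin -1.9 dist cm 13.6 yaw now 113.1 tilt -1.0
```

```bash
python3 -m inch '[{"xyz":[-1.3,4,0],"spin":-1},{"xyz":[-2.6,8,0],"spin":-2},{"xyz":[-2.64,8.41,2],"spin":-2},{"xyz":[-2.64,8.41,6],"spin":-2},{"xyz":[-2.64,8.41,9],"spin":-2},{"xyz":[-2.64,8.41,10.4],"spin":-2},{"xyz":[-2.64,8.41,10.4],"spin":-2},{"xyz":[-2.64,8.41,10.4],"spin":-2}]' 1
python3 - <<'E'
from h import *
o,b=shot("wrist","w3.png");go(517.6,74.0,120,115,o)
cv2.imwrite("pics/w3b.png",cv2.resize(b,(800,600),interpolation=cv2.INTER_CUBIC))
E
```

```text
t: 5.25
ee_pos: [517.8, 74.9, 134.8]
orientation: [-1.683, -2.652, -0.001]
ft_force: [0.7, 1.2, -3.3]
width: 17.0
shift [-0.07 -0.06  1.48] spin 0.2 dist cm 1.5 yaw now 115.2 tilt -1.0
```

View pics/w3b.png

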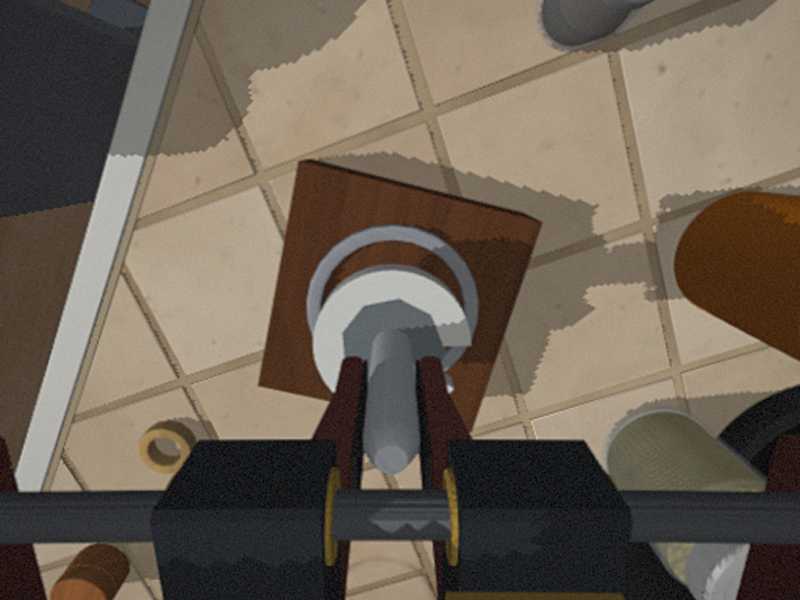

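The held flange sits over the collar, centred near (392,335), with its notch to the lower right at (465,360). Alignment looks plausible, so I'll lower it carefully.

```bash
python3 -m inch '[{"xyz":[-0.05,-0.05,1],"spin":0},{"xyz":[-0.05,-0.05,1.4],"spin":0},{"xyz":[-0.05,-0.05,1.8],"spin":0},{"xyz":[-0.05,-0.05,2.2],"spin":0},{"xyz":[-0.05,-0.05,2.5],"spin":0},{"xyz":[-0.05,-0.05,2.5],"spin":0}]' 1
```

```text
t: 5.9
ee_pos: [518.0, 74.3, 110.1]
orientation: [1.684, 2.652, 0.003]
ft_force: [-0.3, 2.9, -3.8]
width: 17.7
```

Plug is in the bore with little force, so I'll continue down.

```bash
python3 -m inch '[{"xyz":[0,0,0.3],"spin":0},{"xyz":[0,0,0.6],"spin":0},{"xyz":[0,0,0.8],"spin":0},{"xyz":[0,0,1.0],"spin":0},{"xyz":[0,0,1.2],"spin":0},{"xyz":[0,0,1.3],"spin":0},{"xyz":[0,0,1.3],"spin":0}]' 1
```

```text
t: 6.6
ee_pos: [517.9, 74.3, 96.9]
orientation: [1.684, 2.652, 0.003]
ft_force: [0.4, 3.4, -1.6]
width: 17.3
```

It has passed the key height (104) and reached 97. Seat it fully and release.

```bash
python3 -m inch '[{"xyz":[0,0,0.1],"spin":0},{"xyz":[0,0,0.15],"spin":0},{"xyz":[0,0,0.15],"spin":0}]' 1
python3 -m inch '[{"xyz":[0,0,0],"spin":0},{"xyz":[0,0,0],"spin":0},{"xyz":[0,0,0],"spin":0},{"xyz":[0,0,0],"spin":0},{"xyz":[0,0,-2],"spin":0},{"xyz":[0,0,-6],"spin":0},{"xyz":[0,0,-11],"spin":0},{"xyz":[0,0,-15],"spin":0},{"xyz":[0,0,-15],"spin":0}]' 0.5
python3 - <<'E'
from h import *
o,b=shot("wrist","w4.png");print(o["ee_pos"],yaw(o),proj((517.6,74.7,136),o),proj((517.6,74.7,52),o))
cv2.imwrite("pics/w4b.png",cv2.resize(b[60:360,60:460],(800,600),interpolation=cv2.INTER_CUBIC))
E
```

```text
t: 6.9
ee_pos: [518.2, 74.6, 96.2]
orientation: [1.684, 2.652, 0.004]
ft_force: [-3.5, 4.3, 7.1]
width: 17.1
t: 7.8
ee_pos: [521.2, 74.6, 251.8]
orientation: [1.679, 2.645, 0.014]
ft_force: [1.2, -0.5, -0.1]
width: 43.6
[521.24497175  74.60908953 251.82124816] 115.17688770749658 [246.4 186.7] [246.5 166.1]
```

View pics/w4b.png

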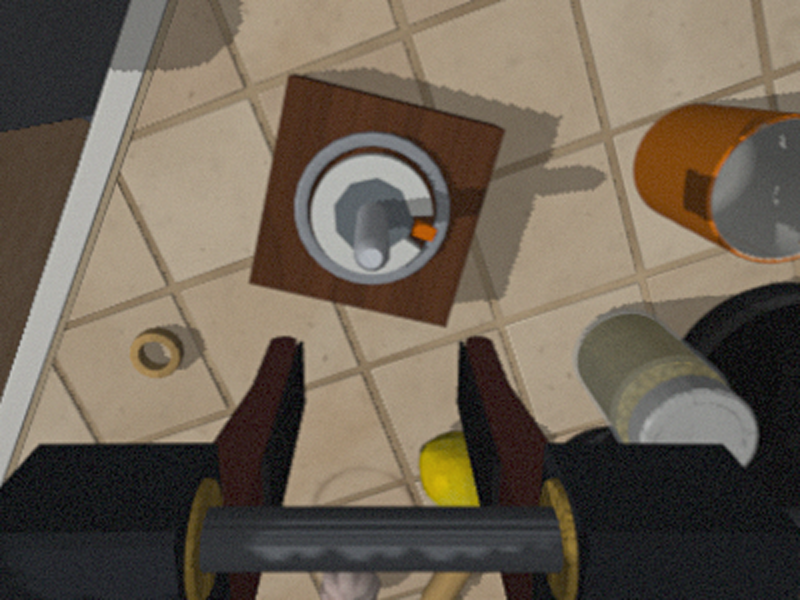

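The post is home: the key sits in the notch at (424,231), and the flange lies inside the collar. Now the rings.

```bash
python3 -c "
from h import *
go(460,-260,250,115)"
```

```text
shift [-27.73 -19.63  -0.22] spin 0.2 dist cm 34.0 yaw now 115.2 tilt -0.99997
```

```bash
python3 -m inch '[{"xyz":[-4,-3,-0.2],"spin":8},{"xyz":[-8,-6,-0.2],"spin":16},{"xyz":[-12,-9,-0.2],"spin":24},{"xyz":[-16,-12,-0.2],"spin":32},{"xyz":[-20,-15,-0.2],"spin":40},{"xyz":[-24,-18,-0.2],"spin":48},{"xyz":[-27.7,-19.6,-0.2],"spin":50},{"xyz":[-27.7,-19.6,-0.2],"spin":50},{"xyz":[-27.7,-19.6,-0.2],"spin":50},{"xyz":[-27.7,-19.6,-0.2],"spin":50}]' 0
python3 - <<'E'
from h import *
o,b=shot("wrist","w5.png");print(o["ee_pos"],yaw(o))
for n,p in dict(g64=(521,-245,12),b43=(495,-354,12),k50=(388,-341,12),cap=(420,-210,32),w36=(428,-93,12)).items():print(n,proj(p,o))
cv2.imwrite("pics/w5b.png",cv2.resize(b,(800,600),interpolation=cv2.INTER_CUBIC))
E
```

```text
t: 8.85
ee_pos: [459.5, -258.6, 248.6]
orientation: [-2.646, -1.693, -0.011]
ft_force: [0.1, 0.6, 0.3]
width: 87.9
[ 459.45389986 -258.55819917  248.57077308] 65.22066146474984
g64 [290.6 131.5]
b43 [303.6 212.9]
k50 [229. 235.]
cap [204.4 142.2]
w36 [166.3  44.5]
```

View pics/w5b.png

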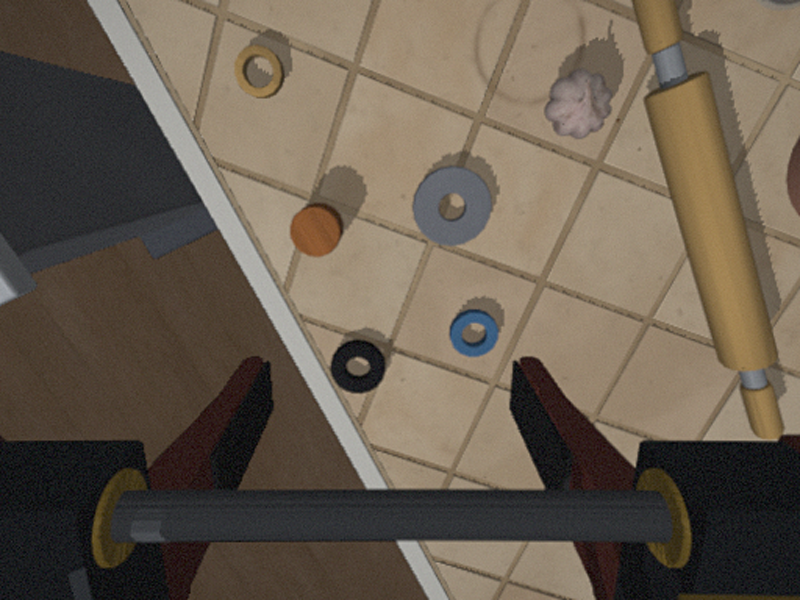

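The wrist view shows grey at (452,205), blue at (474,332), black at (358,366), wood at (259,70), and the cap at (317,230). There is no terracotta ring, so four rings.

```bash
cat >> h.py <<'E'
def find(kind,b,o,verbose=True):
    "outer-edge circle (world) of ring/cap seen by the wrist camera"
    i=b.astype(int);B,G,R=i[:,:,0],i[:,:,1],i[:,:,2];h=cv2.cvtColor(b,cv2.COLOR_BGR2HSV)
    m={"g64":(abs(R-B)<40)&(B>=R)&(i.max(2)>70)&(i.max(2)<190),"b43":(h[:,:,0]>95)&(h[:,:,0]<120)&(h[:,:,1]>110)&(h[:,:,2]>60),
       "k50":i.max(2)<50,"cap":(h[:,:,0]<14)&(h[:,:,1]>130)&(h[:,:,2]>85),"w36":(h[:,:,0]>14)&(h[:,:,0]<28)&(h[:,:,1]>105)&(h[:,:,2]>110)}[kind].astype(np.uint8)
    r0={"g64":32,"b43":21.5,"k50":25,"cap":20,"w36":18}[kind];z=32 if kind=="cap" else 12
    m=cv2.morphologyEx(m,cv2.MORPH_CLOSE,np.ones((3,3)));out=[]
    for c in cv2.findContours(m,cv2.RETR_EXTERNAL,cv2.CHAIN_APPROX_NONE)[0]:
        if len(c)<30: continue
        P=np.array([pt("wrist",e,z,o)[:2] for e in c[:,0]])
        for _ in range(5):
            s=np.linalg.lstsq(np.c_[2*P,np.ones(len(P))],(P**2).sum(1),rcond=None)[0];r=np.sqrt(max(0,s[2]+s[:2]@s[:2]))
            e=abs(np.hypot(*(P-s[:2]).T)-r);P=P[e<=max(1,2*np.median(e))]
        if abs(r-r0)<5: out.append((s[:2].round(1),r.round(1),len(P),np.median(e).round(2)))
    if verbose: print(kind,out)
    return out
E
python3 - <<'E'
from h import *
b=cv2.imread("pics/w5.png");o=ctrl.get_obs()
for k in("g64","b43","k50","cap","w36"):find(k,b,o)
go(521,-246,60)
E
```

```text
g64 [(array([ 519.2, -244.4]), np.float64(30.5), 139, np.float64(0.29))]
b43 [(array([ 494.3, -353.7]), np.float64(20.2), 74, np.float64(0.4))]
k50 [(array([ 388.6, -339.8]), np.float64(24.3), 73, np.float64(0.4))]
cap [(array([ 413.8, -214.5]), np.float64(18.6), 84, np.float64(0.31))]Traceback (most recent call last):
  File "<stdin>", line 3, in <module>
  File "h.py", line 38, in find
    P=np.array([pt("wrist",e,z,o)[:2] for e in c[:,0]])
                ~~^^^^^^^^^^^^^^^
  File "h.py", line 14, in pt
    o,d=ray(name,uv,obs);return (o+d*(z-o[2])/d[2]).round(1)
        ~~~^^^^^^^^^^^^^
  File "h.py", line 5, in ray
    c=ctrl.camera_info(name);K=c["camera_matrix"]
ValueError: time passes only in moves, steps and waits
```

```bash
sed -i 's/^def ray/import functools\nci=functools.lru_cache(lambda n:ctrl.camera_info(n))\ndef ray/; s/c=ctrl.camera_info(\(name\|"wrist"\))/c=ci(\1)/' h.py
python3 - <<'E'
from h import *
b=cv2.imread("pics/w5.png");o=ctrl.get_obs()
find("w36",b,o)
go(519.5,-244.6,120)
E
```

```text
w36 [(array([426. , -92.7]), np.float64(16.6), 86, np.float64(0.25)), (array([ 699.8, -187.3]), np.float64(16.5), 31, np.float64(0.45))]
shift [ 3.68  4.8  12.93] spin 0 dist cm 14.3 yaw now 65.3 tilt -0.99998
```

```bash
python3 -m inch '[{"xyz":[2,2.5,4],"spin":0},{"xyz":[3.7,4.8,8],"spin":0},{"xyz":[3.7,4.8,12],"spin":0},{"xyz":[3.7,4.8,13],"spin":0},{"xyz":[3.7,4.8,13],"spin":0},{"xyz":[3.7,4.8,13],"spin":0}]' 0
python3 - <<'E'
from h import *
o,b=shot("wrist","w6.png");r=find("g64",b,o);p=r[0][0];go(p[0],p[1],4,65.3,o)
E
```

```text
t: 9.5
ee_pos: [520.1, -244.4, 120.7]
orientation: [2.644, 1.694, 0.012]
ft_force: [-0.5, 0.1, 0.7]
width: 87.7
g64 [(array([ 519.3, -244.7]), np.float64(30.6), 188, np.float64(0.2))]
shift [-0.13 -0.13 11.67] spin -0.0 dist cm 11.7 yaw now 65.3 tilt -0.99997
```

```bash
python3 -m inch '[{"xyz":[-0.1,-0.1,5],"spin":0},{"xyz":[-0.1,-0.1,9],"spin":0},{"xyz":[-0.1,-0.1,11],"spin":0},{"xyz":[-0.1,-0.1,11.6],"spin":0},{"xyz":[-0.1,-0.1,11.6],"spin":0},{"xyz":[-0.1,-0.1,11.6],"spin":0}]' 0
python3 -m inch '[{"xyz":[0,0,0],"spin":0},{"xyz":[0,0,0],"spin":0},{"xyz":[0,0,0],"spin":0},{"xyz":[0,0,0],"spin":0},{"xyz":[0,0,0],"spin":0},{"xyz":[0,0,0],"spin":0},{"xyz":[0,0,-2],"spin":0},{"xyz":[0,0,-6],"spin":0},{"xyz":[0,0,-11],"spin":0},{"xyz":[0,0,-16],"spin":0},{"xyz":[0,0,-18],"spin":0},{"xyz":[0,0,-18],"spin":0}]' 1
python3 - <<'E'
from h import *
o,b=shot("wrist","w7.png")
cv2.imwrite("pics/w7b.png",cv2.resize(b[130:384,80:420],None,fx=2.35,fy=2.35,interpolation=cv2.INTER_CUBIC))
go(518.3,74.7,180,65.3,o)
E
```

```text
t: 10.15
ee_pos: [521.5, -245.8, 7.3]
orientation: [2.641, 1.691, 0.016]
ft_force: [-0.2, 0.3, 0.2]
width: 87.8
t: 11.35
ee_pos: [521.3, -246.8, 190.9]
orientation: [2.636, 1.688, 0.021]
ft_force: [0.8, 0.4, -0.8]
width: 61.9
shift [ 29.07 -13.75   1.01] spin -0.0 dist cm 32.2 yaw now 65.3 tilt -0.99984
```

View pics/w7b.png

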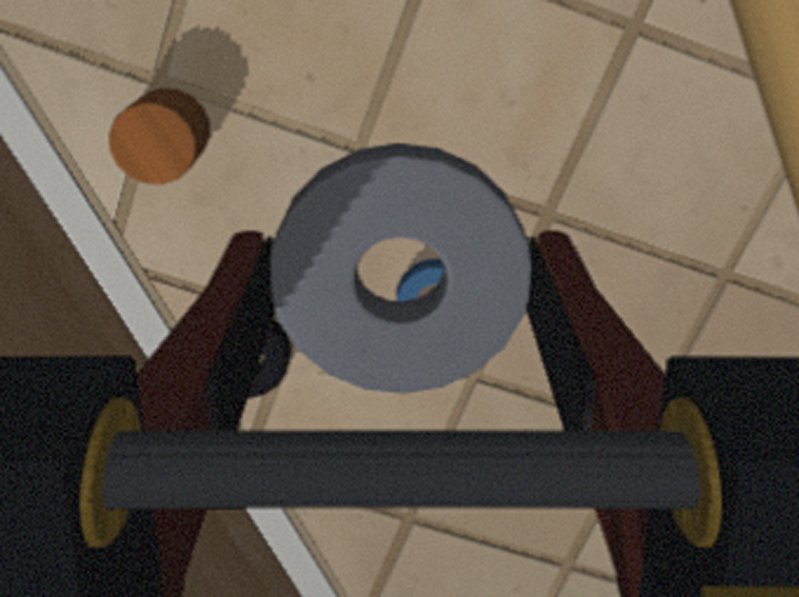

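The grey ring is held flat between the pads, and its bore is centred near (402,280) in the crop. I'll work out its offset in the hand.

```bash
sed -i 's/def find(kind,b,o,verbose=True):/def find(kind,b,o,verbose=True,zt=None):/; s/z=32 if kind=="cap" else 12/z=zt or (32 if kind=="cap" else 12)/' h.py
cat >> h.py <<'E'
def held(kind,b,o,dz):
    for p,*q in find(kind,b,o,False,o["ee_pos"][2]+dz):
        d=p-o["ee_pos"][:2]
        if np.hypot(*d)<25: print("held offset world",d.round(1),q);return d
E
python3 - <<'E'
from h import *
o=ctrl.get_obs();b=cv2.imread("pics/w7.png");print(o["ee_pos"])
b[:, :190]=b[:,305:]=(120,160,190)
d=held("g64",b,o,5)
if d is not None: go(518.3-d[0],74.7-d[1],190,65.3,o)
E
```

```text
[ 519.97372999 -246.19668634  188.44179713]
held offset world [-1.1  1. ] [np.float64(30.6), 301, np.float64(0.2)]
shift [ 29.03 -13.44  -0.18] spin -0.0 dist cm 32.0 yaw now 65.3 tilt -0.9999
```

```bash
python3 -m inch '[{"xyz":[4,-2,0],"spin":0},{"xyz":[8.5,-4,0],"spin":0},{"xyz":[13,-6,0],"spin":0},{"xyz":[17.5,-8,0],"spin":0},{"xyz":[22,-10,0],"spin":0},{"xyz":[26,-12,0],"spin":0},{"xyz":[28.3,-13.1,0],"spin":0},{"xyz":[29,-13.4,0],"spin":0},{"xyz":[29,-13.4,0],"spin":0},{"xyz":[29,-13.4,0],"spin":0},{"xyz":[29,-13.4,0],"spin":0}]' 1
python3 - <<'E'
from h import *
o,b=shot("wrist","w8.png");print(o["ee_pos"])
cv2.imwrite("pics/w8b.png",cv2.resize(b[130:384,80:420],None,fx=2.35,fy=2.35,interpolation=cv2.INTER_CUBIC))
b[:, :190]=b[:,305:]=(120,160,190)
d=held("g64",b,o,5)
go(518.3-d[0],74.7-d[1],150,None,o);print(proj((518.3,74.7,136),o))
E
```

```text
t: 12.5
ee_pos: [519.5, 72.0, 187.7]
orientation: [2.64, 1.688, 0.017]
ft_force: [0.6, -1.2, -0.9]
width: 62.0
[519.46958543  71.99501451 187.70338317]Traceback (most recent call last):
  File "<stdin>", line 6, in <module>
TypeError: 'NoneType' object is not subscriptable
```

View pics/w8b.png

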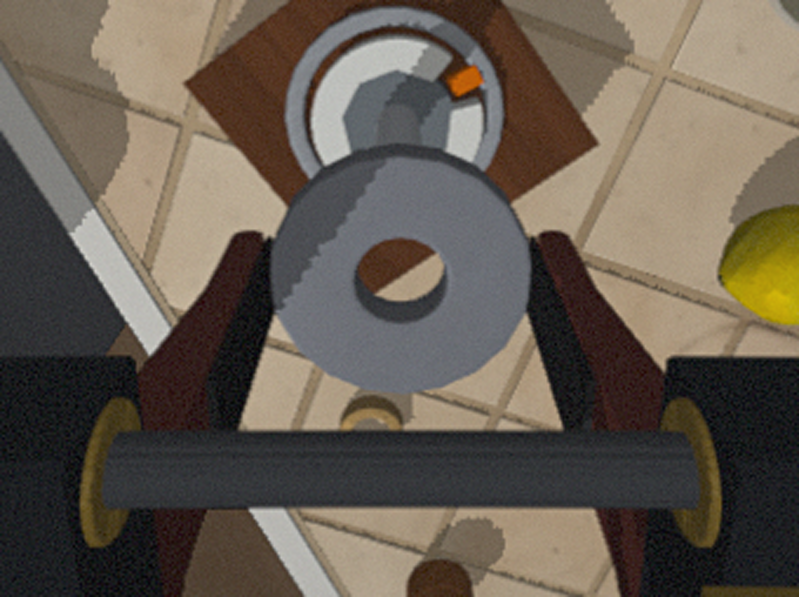

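The held ring is unchanged, and the shaft appears directly in line at x≈400. Lower it.

```bash
python3 -c "
from h import *
go(519.4,73.7,122)"
```

```text
shift [ 0.11 -0.17  6.59] spin 0 dist cm 6.6 yaw now 65.2 tilt -0.99991
```

```bash
python3 -m inch '[{"xyz":[0.1,-0.15,1.5],"spin":0},{"xyz":[0.1,-0.15,3.5],"spin":0},{"xyz":[0.1,-0.15,5],"spin":0},{"xyz":[0.1,-0.15,6],"spin":0},{"xyz":[0.1,-0.15,6.6],"spin":0},{"xyz":[0.1,-0.15,6.6],"spin":0}]' 1
python3 -c "
from h import *
go(519.4,73.7,78)"
```

```text
t: 13.15
ee_pos: [519.3, 73.0, 121.4]
orientation: [2.641, 1.687, 0.016]
ft_force: [0.5, 0.0, -0.8]
width: 62.1
shift [ 0.05 -0.07  4.34] spin 0 dist cm 4.3 yaw now 65.1 tilt -0.99992
```

```bash
python3 -m inch '[{"xyz":[0.05,-0.05,1],"spin":0},{"xyz":[0.05,-0.05,2],"spin":0},{"xyz":[0.05,-0.05,3],"spin":0},{"xyz":[0.05,-0.05,4],"spin":0},{"xyz":[0.05,-0.05,4.3],"spin":0},{"xyz":[0.05,-0.05,4.3],"spin":0}]' 1
```

```text
t: 13.75
ee_pos: [519.1, 73.6, 77.6]
orientation: [2.642, 1.687, 0.014]
ft_force: [0.2, 0.1, 0.0]
width: 61.5
```

```bash
python3 -m inch '[{"xyz":[0,0,0],"spin":0},{"xyz":[0,0,0],"spin":0},{"xyz":[0,0,0],"spin":0},{"xyz":[0,0,0],"spin":0},{"xyz":[0,0,-2],"spin":0},{"xyz":[0,0,-6],"spin":0},{"xyz":[0,0,-11],"spin":0},{"xyz":[0,0,-13],"spin":0},{"xyz":[0,0,-13],"spin":0},{"xyz":[0,0,-13],"spin":0},{"xyz":[0,0,-13],"spin":0}]' 0
python3 - <<'E'
from h import *
o,b=shot("wrist","w9.png");find("g64",b,o,True,64);print(o["ee_pos"],proj((518.3,74.7,136),o))
go(388.6,-339.8,200,20,o)
E
```

```text
t: 14.85
ee_pos: [516.6, 73.7, 206.2]
orientation: [2.643, 1.688, 0.01]
ft_force: [-0.6, 0.7, -0.3]
width: 87.9
g64 [(array([750.8,  32.9]), np.float64(34.3), 90, np.float64(0.29))]
[516.61160385  73.67453288 206.16390817] [252.7 202.2]
shift [-42.9    5.77   0.57] spin 45.1 dist cm 43.3 yaw now 65.1 tilt -0.99996
```

```bash
python3 -m inch '[{"xyz":[-4.5,0.6,0],"spin":8},{"xyz":[-9,1.2,0],"spin":16},{"xyz":[-13.5,1.8,0],"spin":24},{"xyz":[-18,2.4,0],"spin":32},{"xyz":[-22.5,3,0],"spin":40},{"xyz":[-27,3.6,0],"spin":45},{"xyz":[-31.5,4.2,0],"spin":45},{"xyz":[-36,4.8,0],"spin":45},{"xyz":[-40,5.4,1],"spin":45},{"xyz":[-42.9,5.8,4],"spin":45},{"xyz":[-42.9,5.8,7],"spin":45},{"xyz":[-42.9,5.8,7],"spin":45},{"xyz":[-42.9,5.8,7],"spin":45},{"xyz":[-42.9,5.8,7],"spin":45}]' 0.15
python3 - <<'E'
from h import *
o,b=shot("wrist","w10.png");print(o["ee_pos"]);find("b43",b,o)
r=find("k50",b,o);p=r[0][0];go(p[0],p[1],4,20,o)
E
```

```text
t: 16.3
ee_pos: [390.0, -339.8, 136.3]
orientation: [3.09, 0.55, 0.013]
ft_force: [-0.1, -0.4, -0.6]
width: 74.3
[ 389.9682142  -339.84346947  136.3324519 ]
b43 [(array([ 493.8, -354.9]), np.float64(20.3), 139, np.float64(0.16))]
k50 [(array([ 388.3, -341.2]), np.float64(23.9), 141, np.float64(0.31))]
shift [-3.000e-01  1.000e-02  1.323e+01] spin 0.2 dist cm 13.2 yaw now 20.2 tilt -0.99996
```

```bash
python3 -m inch '[{"xyz":[-0.2,0,4],"spin":0},{"xyz":[-0.25,0,8],"spin":0},{"xyz":[-0.25,0,11],"spin":0},{"xyz":[-0.25,0,12.6],"spin":0},{"xyz":[-0.25,0,13.2],"spin":0},{"xyz":[-0.25,0,13.2],"spin":0},{"xyz":[-0.25,0,13.2],"spin":0},{"xyz":[-0.25,0,13.2],"spin":0}]' 0.15
python3 -m inch '[{"xyz":[0,0,0],"spin":0},{"xyz":[0,0,0],"spin":0},{"xyz":[0,0,0],"spin":0},{"xyz":[0,0,0],"spin":0},{"xyz":[0,0,0],"spin":0},{"xyz":[0,0,0],"spin":0},{"xyz":[0,0,-2],"spin":0},{"xyz":[0,0,-6],"spin":0},{"xyz":[0,0,-11],"spin":0},{"xyz":[0,0,-16],"spin":0},{"xyz":[0,0,-18.5],"spin":0},{"xyz":[0,0,-18.5],"spin":0},{"xyz":[0,0,-18.5],"spin":0},{"xyz":[0,0,-18.5],"spin":0}]' 1
python3 - <<'E'
from h import *
o,b=shot("wrist","w11.png");b[:, :190]=b[:,305:]=(120,160,190)
c=b.copy();print(o["ee_pos"]);d=held("k50",b,o,6.5)
if d is None: d=np.array([0,0]);find("k50",b,o,True,o["ee_pos"][2]+6.5)
go(518.3-d[0],74.7-d[1],190,20,o)
E
```

```text
t: 17.15
ee_pos: [389.9, -341.8, 6.0]
orientation: [3.087, 0.55, 0.016]
ft_force: [0.2, -0.2, -0.1]
width: 74.5
t: 18.55
ee_pos: [387.0, -340.2, 189.3]
orientation: [3.089, 0.55, 0.013]
ft_force: [0.6, -0.7, -0.3]
width: 48.3
[ 386.95112691 -340.18151146  189.27763107]
k50 [(array([ 312.7, -380.1]), np.float64(20.3), 96, np.float64(1.43))]
shift [ 26.65 -34.4   -0.05] spin 0.2 dist cm 43.5 yaw now 20.2 tilt -0.99996
```

```bash
python3 -m inch '[{"xyz":[3,-3.9,0],"spin":0},{"xyz":[6,-7.8,0],"spin":0},{"xyz":[9,-11.7,0],"spin":0},{"xyz":[12,-15.6,0],"spin":0},{"xyz":[15,-19.5,0],"spin":0},{"xyz":[18,-23.4,0],"spin":0},{"xyz":[21,-27.3,0],"spin":0},{"xyz":[24,-31.2,0],"spin":0},{"xyz":[26,-33.8,0],"spin":0},{"xyz":[26.7,-34.4,0],"spin":0},{"xyz":[26.7,-34.4,0],"spin":0},{"xyz":[26.7,-34.4,0],"spin":0},{"xyz":[26.7,-34.4,0],"spin":0}]' 1
python3 - <<'E'
from h import *
o,b=shot("wrist","w12.png");cv2.imwrite("pics/w12b.png",cv2.resize(b[90:384,80:420],None,fx=2,fy=2,interpolation=cv2.INTER_CUBIC))
go(519.2,75,122,None,o)
E
```

```text
t: 19.9
ee_pos: [518.1, 73.5, 189.0]
orientation: [3.09, 0.548, 0.011]
ft_force: [-0.3, 0.3, -0.4]
width: 48.4
shift [ 0.12 -0.14  6.7 ] spin 0 dist cm 6.7 yaw now 20.1 tilt -0.99997
```

View pics/w12b.png

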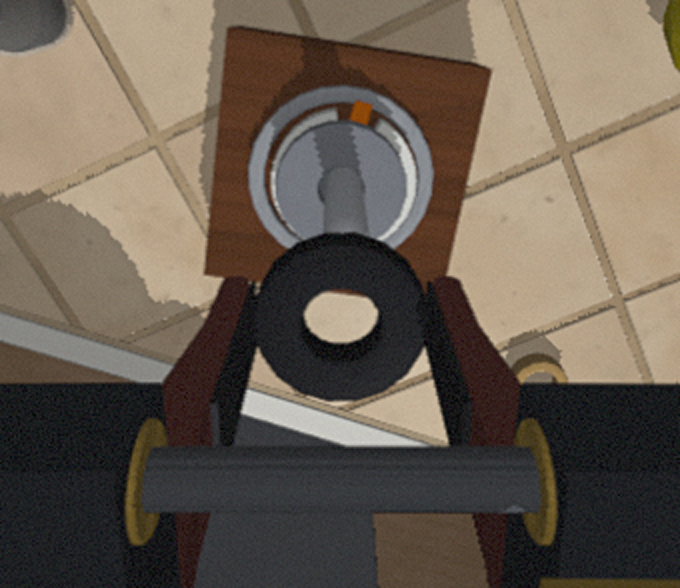

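The grey ring lies flat on the flange. The black ring is held flat, with its outer centre at (342,316) in the crop, in line with the shaft.

```bash
python3 -c "
from h import *
o=ctrl.get_obs();p=pt('wrist',(80+342/2-.3,90+316/2-.3),o['ee_pos'][2]+6.5,o);d=p-o['ee_pos'];print(d)
go(518.3-d[0],74.7-d[1],122)"
```

```text
[0.70385362 1.02807395 6.53709555]
shift [-0.09 -0.07  6.72] spin 0 dist cm 6.7 yaw now 20.1 tilt -0.99997
```

```bash
python3 -m inch '[{"xyz":[0,-0.1,2],"spin":0},{"xyz":[0,-0.1,4],"spin":0},{"xyz":[0,-0.1,5.5],"spin":0},{"xyz":[0,-0.1,6.5],"spin":0},{"xyz":[0,-0.1,7.5],"spin":0},{"xyz":[0,-0.1,8.2],"spin":0},{"xyz":[0,-0.1,8.2],"spin":0}]' 1
python3 -m inch '[{"xyz":[0,0,0.7],"spin":0},{"xyz":[0,0,1.4],"spin":0},{"xyz":[0,0,2],"spin":0},{"xyz":[0,0,2.3],"spin":0},{"xyz":[0,0,2.3],"spin":0}]' 1
```

```text
t: 20.65
ee_pos: [518.3, 73.9, 106.6]
orientation: [3.09, 0.547, 0.01]
ft_force: [-0.0, -0.1, -0.9]
width: 48.1
t: 21.15
ee_pos: [517.8, 73.9, 82.9]
orientation: [3.09, 0.547, 0.007]
ft_force: [1.8, 0.3, -1.4]
width: 48.6
```

Release, rise, head for the blue ring.

```bash
python3 -m inch '[{"xyz":[0,0,0],"spin":0},{"xyz":[0,0,0],"spin":0},{"xyz":[0,0,0],"spin":0},{"xyz":[0,0,0],"spin":0},{"xyz":[0,0,-2],"spin":0},{"xyz":[0,0,-6],"spin":0},{"xyz":[0,0,-11],"spin":0},{"xyz":[0,0,-13],"spin":0},{"xyz":[0,0,-13],"spin":0},{"xyz":[0,0,-13],"spin":0},{"xyz":[0,0,-13],"spin":0}]' 0.2
python3 - <<'E'
from h import *
o,b=shot("wrist","w13.png");find("k50",b,o,True,76);print(o["ee_pos"])
go(493.8,-354.9,140,20,o)
E
```

```text
t: 22.25
ee_pos: [516.0, 74.1, 211.4]
orientation: [3.091, 0.547, 0.003]
ft_force: [-0.3, -0.6, -0.4]
width: 70.0
k50 [(array([332.7,  50.9]), np.float64(22.8), 76, np.float64(1.66)), (array([517.1,  75.2]), np.float64(23.6), 89, np.float64(0.27)), (array([581.1, 297.3]), np.float64(21.2), 74, np.float64(0.99))]
[515.96464995  74.09833778 211.40299856]
shift [-16.81  39.51   7.25] spin 0.1 dist cm 43.5 yaw now 20.1 tilt -0.99999
```

The black ring is confirmed on the post at (517.1, 75.2).

```bash
python3 -m inch '[{"xyz":[-1.9,4.4,0],"spin":0},{"xyz":[-3.8,8.8,0],"spin":0},{"xyz":[-5.7,13.2,0],"spin":0},{"xyz":[-7.6,17.6,0],"spin":0},{"xyz":[-9.5,22,0],"spin":0},{"xyz":[-11.4,26.4,0],"spin":0},{"xyz":[-13.3,30.8,0],"spin":0},{"xyz":[-15.2,35.2,0],"spin":0},{"xyz":[-16.8,38.8,1],"spin":0},{"xyz":[-16.8,39.5,4],"spin":0},{"xyz":[-16.8,39.5,7.2],"spin":0},{"xyz":[-16.8,39.5,7.2],"spin":0},{"xyz":[-16.8,39.5,7.2],"spin":0},{"xyz":[-16.8,39.5,7.2],"spin":0}]' 0.2
python3 - <<'E'
from h import *
o,b=shot("wrist","w14.png");print(o["ee_pos"])
r=find("b43",b,o);p=r[0][0];go(p[0],p[1],4,20,o)
E
```

```text
t: 23.7
ee_pos: [494.5, -354.8, 141.3]
orientation: [3.09, 0.548, 0.004]
ft_force: [-0.2, -0.6, 0.3]
width: 70.0
[ 494.54201242 -354.80775885  141.33519377]
b43 [(array([ 494.9, -355.1]), np.float64(20.1), 118, np.float64(0.29))]
shift [ 0.   -0.02 13.73] spin 0.1 dist cm 13.7 yaw now 20.1 tilt -0.99999
```

```bash
python3 -m inch '[{"xyz":[0,0,4],"spin":0},{"xyz":[0,0,8],"spin":0},{"xyz":[0,0,11],"spin":0},{"xyz":[0,0,13],"spin":0},{"xyz":[0,0,13.7],"spin":0},{"xyz":[0,0,13.7],"spin":0},{"xyz":[0,0,13.7],"spin":0},{"xyz":[0,0,13.7],"spin":0}]' 0.2
python3 -m inch '[{"xyz":[0,0,0],"spin":0},{"xyz":[0,0,0],"spin":0},{"xyz":[0,0,0],"spin":0},{"xyz":[0,0,0],"spin":0},{"xyz":[0,0,0],"spin":0},{"xyz":[0,0,0],"spin":0},{"xyz":[0,0,-2],"spin":0},{"xyz":[0,0,-6],"spin":0},{"xyz":[0,0,-11],"spin":0},{"xyz":[0,0,-16],"spin":0},{"xyz":[0,0,-18.5],"spin":0},{"xyz":[0,0,-18.5],"spin":0},{"xyz":[0,0,-18.5],"spin":0},{"xyz":[0,0,-18.5],"spin":0}]' 1
python3 - <<'E'
from h import *
o,b=shot("wrist","w15.png")
print(o["ee_pos"]);d=held("b43",b,o,6.5)
if d is None: d=np.array([0,0]);find("b43",b,o,True,o["ee_pos"][2]+6.5)
go(518.3-d[0],74.7-d[1],190,20,o)
E
```

```text
t: 24.55
ee_pos: [496.3, -356.2, 6.5]
orientation: [3.087, 0.547, 0.008]
ft_force: [0.7, 1.2, 0.5]
width: 70.0
t: 25.95
ee_pos: [494.2, -354.4, 189.4]
orientation: [3.089, 0.548, 0.004]
ft_force: [-0.1, -0.4, 0.0]
width: 42.0
[ 494.1509148  -354.35754938  189.43650462]
held offset world [-0.2  1.1] [np.float64(20.7), 181, np.float64(0.34)]
shift [ 17.   -39.35  -0.2 ] spin 0.1 dist cm 42.9 yaw now 20.1 tilt -0.99999
```

```bash
python3 -m inch '[{"xyz":[1.9,-4.4,0],"spin":0},{"xyz":[3.8,-8.8,0],"spin":0},{"xyz":[5.7,-13.2,0],"spin":0},{"xyz":[7.6,-17.6,0],"spin":0},{"xyz":[9.5,-22,0],"spin":0},{"xyz":[11.4,-26.4,0],"spin":0},{"xyz":[13.3,-30.8,0],"spin":0},{"xyz":[15.2,-35.2,0],"spin":0},{"xyz":[16.8,-38.6,0],"spin":0},{"xyz":[17,-39.3,0],"spin":0},{"xyz":[17,-39.3,0],"spin":0},{"xyz":[17,-39.3,0],"spin":0},{"xyz":[17,-39.3,0],"spin":0}]' 1
python3 - <<'E'
from h import *
o,b=shot("wrist","w16.png");d=held("b43",b,o,6.5)
go(518.3-d[0],74.7-d[1],106,None,o)
E
```

```text
t: 27.3
ee_pos: [518.4, 71.8, 187.4]
orientation: [3.09, 0.545, 0.002]
ft_force: [0.9, -0.5, -1.0]
width: 41.8
held offset world [0.4 1.4] [np.float64(21.1), 192, np.float64(0.42)]
shift [-0.   -0.19  8.14] spin 0 dist cm 8.1 yaw now 20.0 tilt -0.99999
```

```bash
python3 -m inch '[{"xyz":[0,-0.2,2],"spin":0},{"xyz":[0,-0.2,4],"spin":0},{"xyz":[0,-0.2,5.5],"spin":0},{"xyz":[0,-0.2,6.5],"spin":0},{"xyz":[0,-0.2,7.5],"spin":0},{"xyz":[0,-0.2,8.1],"spin":0},{"xyz":[0,-0.2,8.1],"spin":0}]' 1
python3 -m inch '[{"xyz":[0,0,0.5],"spin":0},{"xyz":[0,0,1],"spin":0},{"xyz":[0,0,1.3],"spin":0},{"xyz":[0,0,1.3],"spin":0}]' 1
python3 -m inch '[{"xyz":[0,0,0],"spin":0},{"xyz":[0,0,0],"spin":0},{"xyz":[0,0,0],"spin":0},{"xyz":[0,0,0],"spin":0},{"xyz":[0,0,-2],"spin":0},{"xyz":[0,0,-6],"spin":0},{"xyz":[0,0,-11],"spin":0},{"xyz":[0,0,-12],"spin":0},{"xyz":[0,0,-12],"spin":0},{"xyz":[0,0,-12],"spin":0},{"xyz":[0,0,-12],"spin":0}]' 0.3
python3 - <<'E'
from h import *
o,b=shot("wrist","w17.png");find("b43",b,o,True,88);print(o["ee_pos"])
go(426,-92.7,140,20,o)
E
```

```text
t: 28.05
ee_pos: [517.8, 73.1, 106.0]
orientation: [3.09, 0.544, 0.001]
ft_force: [-0.0, -0.1, -0.6]
width: 42.2
t: 28.45
ee_pos: [517.5, 73.1, 92.6]
orientation: [3.09, 0.545, 0.0]
ft_force: [0.1, -0.4, 0.3]
width: 42.0
t: 29.55
ee_pos: [516.2, 73.4, 210.9]
orientation: [3.09, 0.545, -0.005]
ft_force: [-0.1, 0.9, -1.0]
width: 61.6
b43 [(array([516.6,  74. ]), np.float64(20.7), 97, np.float64(0.26))]
[516.19379381  73.38956717 210.85732713]
shift [-14.13  12.5    7.18] spin -0.0 dist cm 20.2 yaw now 20.0 tilt -0.99999
```

Blue ring is on. Next the wooden ring.

```bash
python3 -m inch '[{"xyz":[-3.5,3.1,0],"spin":0},{"xyz":[-7,6.2,0],"spin":0},{"xyz":[-10.5,9.3,0],"spin":0},{"xyz":[-14.1,12.5,1],"spin":0},{"xyz":[-14.1,12.5,4],"spin":0},{"xyz":[-14.1,12.5,7.2],"spin":0},{"xyz":[-14.1,12.5,7.2],"spin":0},{"xyz":[-14.1,12.5,7.2],"spin":0},{"xyz":[-14.1,12.5,7.2],"spin":0}]' 0.3
python3 - <<'E'
from h import *
o,b=shot("wrist","w18.png");print(o["ee_pos"])
r=find("w36",b,o);print(proj((426,-92.7,12),o));find("cap",b,o)
for q in r:
    if np.hypot(*(q[0]-o["ee_pos"][:2]))<30: go(q[0][0],q[0][1],4,20,o)
E
```

```text
t: 30.5
ee_pos: [427.1, -92.4, 140.6]
orientation: [3.09, 0.546, -0.004]
ft_force: [0.7, 0.8, 0.5]
width: 61.3
[427.08691479 -92.43723943 140.56416152]
w36 [(array([426.1, -92.6]), np.float64(16.6), 97, np.float64(0.23))]
[250.5 183. ]
cap [(array([ 413.2, -214.3]), np.float64(18.6), 111, np.float64(0.26))]
shift [-0.06 -0.07 13.66] spin 0.0 dist cm 13.7 yaw now 20.0 tilt -0.99999
```

```bash
python3 -m inch '[{"xyz":[-0.1,0,4],"spin":0},{"xyz":[-0.1,0,8],"spin":0},{"xyz":[-0.1,0,11],"spin":0},{"xyz":[-0.1,0,13],"spin":0},{"xyz":[-0.1,0,13.7],"spin":0},{"xyz":[-0.1,0,13.7],"spin":0},{"xyz":[-0.1,0,13.7],"spin":0},{"xyz":[-0.1,0,13.7],"spin":0}]' 0.3
python3 -m inch '[{"xyz":[0,0,0],"spin":0},{"xyz":[0,0,0],"spin":0},{"xyz":[0,0,0],"spin":0},{"xyz":[0,0,0],"spin":0},{"xyz":[0,0,0],"spin":0},{"xyz":[0,0,0],"spin":0},{"xyz":[0,0,-2],"spin":0},{"xyz":[0,0,-6],"spin":0},{"xyz":[0,0,-11],"spin":0},{"xyz":[0,0,-16],"spin":0},{"xyz":[0,0,-18.5],"spin":0},{"xyz":[0,0,-18.5],"spin":0},{"xyz":[0,0,-18.5],"spin":0},{"xyz":[0,0,-18.5],"spin":0}]' 1
python3 - <<'E'
from h import *
o,b=shot("wrist","w19.png")
print(o["ee_pos"]);d=held("w36",b,o,6.5)
if d is None: d=np.array([0,1.]);find("w36",b,o,True,o["ee_pos"][2]+6.5)
go(518.3-d[0],74.7-d[1],190,20,o)
E
```

```text
t: 31.35
ee_pos: [427.3, -93.6, 5.0]
orientation: [3.088, 0.546, 0.001]
ft_force: [-0.8, 0.2, -0.1]
width: 61.5
t: 32.75
ee_pos: [425.8, -92.4, 188.5]
orientation: [3.089, 0.546, -0.003]
ft_force: [0.3, 0.0, 0.0]
width: 34.2
[425.84614664 -92.36816241 188.527991  ]
held offset world [-1.   0.8] [np.float64(16.9), 149, np.float64(0.17)]
shift [ 14.48 -12.42  -0.24] spin 0.0 dist cm 19.1 yaw now 20.0 tilt -0.99999
```

```bash
python3 -m inch '[{"xyz":[3.6,-3.1,0],"spin":0},{"xyz":[7.2,-6.2,0],"spin":0},{"xyz":[10.8,-9.3,0],"spin":0},{"xyz":[13.8,-11.8,0],"spin":0},{"xyz":[14.5,-12.4,0],"spin":0},{"xyz":[14.5,-12.4,0],"spin":0},{"xyz":[14.5,-12.4,0],"spin":0},{"xyz":[14.5,-12.4,0],"spin":0}]' 1
python3 - <<'E'
from h import *
o,b=shot("wrist","w20.png");d=held("w36",b,o,6.5)
cv2.imwrite("pics/w20b.png",cv2.resize(b[90:384,80:420],None,fx=2,fy=2,interpolation=cv2.INTER_CUBIC))
go(518.2-d[0],74.6-d[1],110,None,o)
E
```

```text
t: 33.6
ee_pos: [518.4, 72.6, 186.9]
orientation: [3.09, 0.544, -0.007]
ft_force: [0.2, 0.8, -0.6]
width: 34.1
held offset world [-0.8  0.9] [np.float64(16.8), 159, np.float64(0.16)]
shift [ 0.13 -0.11  7.69] spin 0 dist cm 7.7 yaw now 20.0 tilt -0.99998
```

View pics/w20b.png

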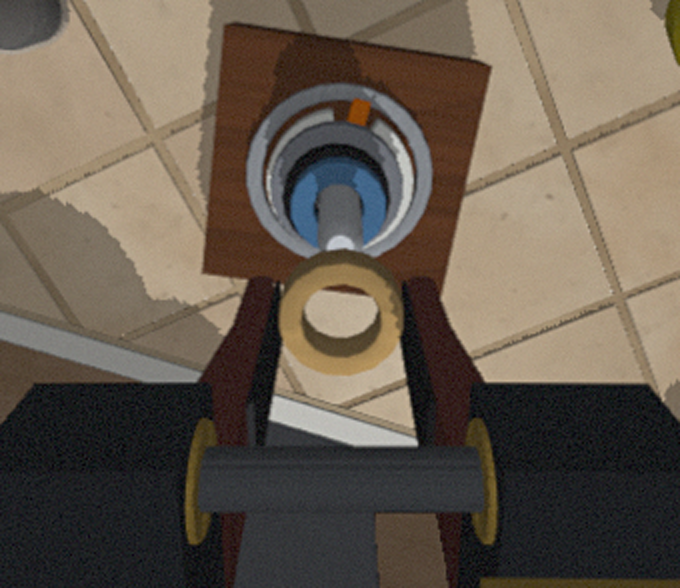

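Grey, black and blue are stacked on the post at about (338,180). The wood ring is held flat at (341,312), in line with the tip at (341,243). Lower it.

```bash
python3 -m inch '[{"xyz":[0.1,-0.1,2],"spin":0},{"xyz":[0.1,-0.1,4],"spin":0},{"xyz":[0.1,-0.1,5.5],"spin":0},{"xyz":[0.1,-0.1,6.5],"spin":0},{"xyz":[0.1,-0.1,7.2],"spin":0},{"xyz":[0.1,-0.1,7.9],"spin":0},{"xyz":[0.1,-0.1,8.2],"spin":0},{"xyz":[0.1,-0.1,8.2],"spin":0}]' 1
python3 -m inch '[{"xyz":[0,0,0],"spin":0},{"xyz":[0,0,0],"spin":0},{"xyz":[0,0,0],"spin":0},{"xyz":[0,0,0],"spin":0},{"xyz":[0,0,-2],"spin":0},{"xyz":[0,0,-6],"spin":0},{"xyz":[0,0,-10],"spin":0},{"xyz":[0,0,-11],"spin":0},{"xyz":[0,0,-11],"spin":0},{"xyz":[0,0,-11],"spin":0},{"xyz":[0,0,-11],"spin":0}]' 0.3
python3 - <<'E'
from h import *
o,b=shot("wrist","w21.png");find("w36",b,o,True,100);print(o["ee_pos"])
go(413.5,-214.4,160,20,o)
E
```

```text
t: 34.45
ee_pos: [519.0, 73.5, 105.0]
orientation: [3.09, 0.544, -0.006]
ft_force: [-0.0, 0.9, -0.1]
width: 34.1
t: 35.55
ee_pos: [518.2, 73.8, 213.3]
orientation: [3.09, 0.544, -0.011]
ft_force: [-0.7, 1.0, 0.1]
width: 61.3
w36 [(array([520.5,  71.3]), np.float64(13.1), 26, np.float64(0.3)), (array([647.2, -45.1]), np.float64(22.4), 82, np.float64(0.67))]
[518.18945541  73.82562524 213.29834861]
shift [-19.64  23.5    5.54] spin -0.0 dist cm 31.1 yaw now 20.0 tilt -0.99997
```

```bash
python3 -m inch '[{"xyz":[-3.5,4.2,0],"spin":0},{"xyz":[-7,8.4,0],"spin":0},{"xyz":[-10.5,12.6,0],"spin":0},{"xyz":[-14,16.8,0],"spin":0},{"xyz":[-17.5,21,1],"spin":0},{"xyz":[-19.6,23.5,4],"spin":0},{"xyz":[-19.6,23.5,6],"spin":0},{"xyz":[-19.6,23.5,6],"spin":0},{"xyz":[-19.6,23.5,6],"spin":0},{"xyz":[-19.6,23.5,6],"spin":0}]' 0.3
python3 - <<'E'
from h import *
o,b=shot("wrist","w22.png");print(o["ee_pos"])
r=find("cap",b,o)
for q in r:
    if np.hypot(*(q[0]-o["ee_pos"][:2]))<30: go(q[0][0],q[0][1],9,20,o)
E
```

```text
t: 36.6
ee_pos: [414.6, -213.7, 156.0]
orientation: [3.09, 0.545, -0.01]
ft_force: [0.4, -0.9, 0.2]
width: 61.2
[ 414.61884336 -213.65535123  155.96937901]
cap [(array([ 413.5, -214.5]), np.float64(18.6), 114, np.float64(0.3))]
shift [-0.03 -0.   14.7 ] spin 0.0 dist cm 14.7 yaw now 20.0 tilt -0.99997
```

```bash
python3 -m inch '[{"xyz":[0,0,4],"spin":0},{"xyz":[0,0,8],"spin":0},{"xyz":[0,0,12],"spin":0},{"xyz":[0,0,14],"spin":0},{"xyz":[0,0,14.7],"spin":0},{"xyz":[0,0,14.7],"spin":0},{"xyz":[0,0,14.7],"spin":0},{"xyz":[0,0,14.7],"spin":0}]' 0.3
python3 -m inch '[{"xyz":[0,0,0],"spin":0},{"xyz":[0,0,0],"spin":0},{"xyz":[0,0,0],"spin":0},{"xyz":[0,0,0],"spin":0},{"xyz":[0,0,0],"spin":0},{"xyz":[0,0,0],"spin":0},{"xyz":[0,0,-2],"spin":0},{"xyz":[0,0,-6],"spin":0},{"xyz":[0,0,-11],"spin":0},{"xyz":[0,0,-16],"spin":0},{"xyz":[0,0,-19],"spin":0},{"xyz":[0,0,-19],"spin":0},{"xyz":[0,0,-19],"spin":0},{"xyz":[0,0,-19],"spin":0}]' 1
python3 - <<'E'
from h import *
o,b=shot("wrist","w23.png")
print(o["ee_pos"]);d=held("cap",b,o,22)
if d is None: d=np.array([0,1.]);find("cap",b,o,True,o["ee_pos"][2]+22)
go(518.2-d[0],74.6-d[1],200,20,o)
E
```

```text
t: 37.45
ee_pos: [415.3, -214.8, 10.6]
orientation: [3.087, 0.546, -0.006]
ft_force: [-0.9, 0.0, -0.8]
width: 61.4
t: 38.85
ee_pos: [414.7, -213.0, 199.1]
orientation: [3.089, 0.546, -0.01]
ft_force: [-0.2, -0.7, -2.1]
width: 39.1
[ 414.67631716 -212.96510895  199.11841814]
held offset world [-1.3  0.8] [np.float64(18.8), 208, np.float64(0.16)]
shift [ 19.68 -23.35  -0.3 ] spin 0.1 dist cm 30.5 yaw now 20.1 tilt -0.99997
```

```bash
python3 -m inch '[{"xyz":[3.5,-4.2,0],"spin":0},{"xyz":[7,-8.4,0],"spin":0},{"xyz":[10.5,-12.6,0],"spin":0},{"xyz":[14,-16.8,0],"spin":0},{"xyz":[17.5,-20.9,0],"spin":0},{"xyz":[19.4,-23,0],"spin":0},{"xyz":[19.7,-23.4,0],"spin":0},{"xyz":[19.7,-23.4,0],"spin":0},{"xyz":[19.7,-23.4,0],"spin":0},{"xyz":[19.7,-23.4,0],"spin":0}]' 1
python3 - <<'E'
from h import *
o,b=shot("wrist","w24.png");d=held("cap",b,o,22)
cv2.imwrite("pics/w24b.png",cv2.resize(b[90:384,80:420],None,fx=2,fy=2,interpolation=cv2.INTER_CUBIC))
go(518.2-d[0],74.6-d[1],150,None,o)
E
```

```text
t: 39.9
ee_pos: [518.6, 73.0, 196.1]
orientation: [3.09, 0.544, -0.013]
ft_force: [-0.8, 0.9, -0.3]
width: 39.1
held offset world [-1.1  0.8] [np.float64(18.8), 206, np.float64(0.16)]
shift [ 0.13 -0.06  4.61] spin 0 dist cm 4.6 yaw now 20.0 tilt -0.99996
```

View pics/w24b.png

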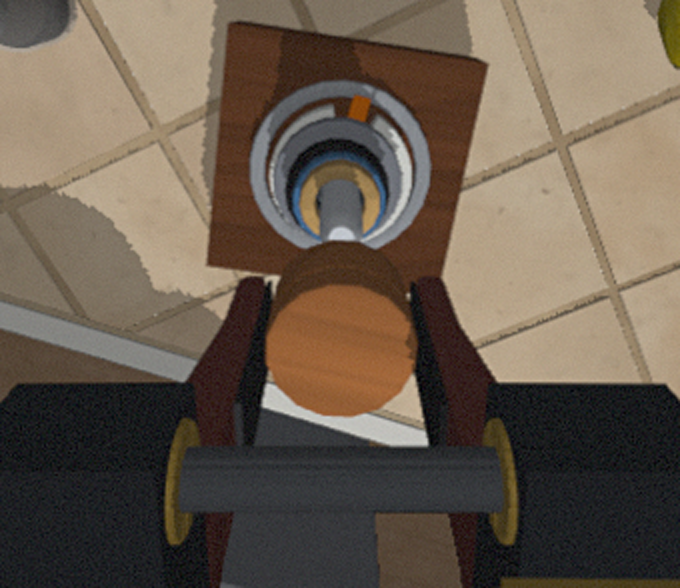

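All four rings are stacked flat in order, and the cap is held at (340,345), in line with the tip at (341,235). Lower the cap.

```bash
python3 -m inch '[{"xyz":[0.1,-0.1,2],"spin":0},{"xyz":[0.1,-0.1,4],"spin":0},{"xyz":[0.1,-0.1,5],"spin":0},{"xyz":[0.1,-0.1,5.8],"spin":0},{"xyz":[0.1,-0.1,6.4],"spin":0},{"xyz":[0.1,-0.1,6.8],"spin":0},{"xyz":[0.1,-0.1,6.8],"spin":0}]' 1
```

```text
t: 40.65
ee_pos: [518.9, 73.8, 128.3]
orientation: [3.09, 0.543, -0.012]
ft_force: [-0.2, 0.7, -0.7]
width: 39.1
```

```bash
python3 -m inch '[{"xyz":[0,0,0.1],"spin":0},{"xyz":[0,0,0.2],"spin":0},{"xyz":[0,0,0.2],"spin":0}]' 1
```

```text
t: 40.95
ee_pos: [519.3, 73.9, 127.0]
orientation: [3.09, 0.543, -0.011]
ft_force: [-0.7, 1.3, 4.0]
width: 38.9
```

Contact is light at 127, as expected. Release, rise and check.

```bash
python3 -m inch '[{"xyz":[0,0,0],"spin":0},{"xyz":[0,0,0],"spin":0},{"xyz":[0,0,0],"spin":0},{"xyz":[0,0,0],"spin":0},{"xyz":[0,0,-2],"spin":0},{"xyz":[0,0,-6],"spin":0},{"xyz":[0,0,-10],"spin":0},{"xyz":[0,0,-12],"spin":0},{"xyz":[-3,0,-12],"spin":0},{"xyz":[-6,0,-12],"spin":0},{"xyz":[-6,0,-12],"spin":0},{"xyz":[-6,0,-12],"spin":0},{"xyz":[-6,0,-12],"spin":0}]' 0.3
python3 - <<'E'
from h import *
o,b=shot("wrist","w25.png");find("cap",b,o,True,148)
_,s=shot("scene","s2.png")
a=cv2.resize(b[90:384,80:420],(400,346));c=cv2.resize(s[130:360,170:436],(400,346))
cv2.imwrite("pics/end.png",np.hstack([a,c]))
E
```

```text
t: 42.25
ee_pos: [464.6, 54.3, 247.7]
orientation: [3.09, 0.543, -0.009]
ft_force: [-0.3, 0.4, 0.1]
width: 60.9
cap [(array([517.2,  74.3]), np.float64(18.8), 136, np.float64(0.25)), (array([577.4,  61.8]), np.float64(19.0), 52, np.float64(0.59))]
```

View pics/end.png

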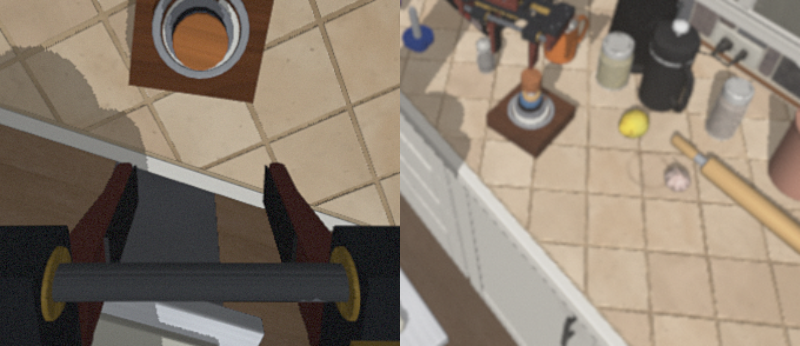

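The cap sits upright over the stack at (530,85) in the right half. The worktop is clear of rings, and the lemon, garlic and shaker stand where they were.

```bash
python3 -c "
from workcell import ctrl
print(ctrl.close_job())"
```

```text
the job is handed in; nothing more can be done
None
```

The job is done and handed in at about 42 s of robot time. No verdict was reported.

- **Post:** it went into the base with its notch over the orange key on the first try. The tool reached 96 mm, against about 104 mm if it had been riding on the key.
- **Rings:** grey 64, black 50, blue 43 and wood 36 were slid on in that order. There was no terracotta 57 ring in this start.
- **Cap:** it was placed last. Contact was light, about 4 N.

**Last checks:**
- **Cap position:** it was seen at (517.2, 74.3), about 1 mm from the post axis at about (518, 74.7). The cap is upright.
- **Worktop:** the final picture shows no rings left on it, the lemon, garlic and shaker where they were, and the gripper clear of everything.
- **Disagreements:** the circle fit on the seated wood ring came out poor (radius 13 instead of 17 mm, with the shaft in the way). The fit also failed on the seated grey ring. I confirmed both by eye instead. Estimates of the notch angle differed by about 5°, but this did not affect seating.

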